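Pack the gap behind a finished end panel with a tapered shim

TASK

Pack the gap between the low cabinet and the end panel standing beside it: take the tapered wooden shim out of the slotted block and slide it thin end down into the gap, midway along the cabinet's side. Feel for the fit: push until it sits snug with a firm drag, but do not force it and bow the panel, then let go and leave it standing there. Leave the straight packer and the other things on the bench alone.

Things in the scene. Friction and masses are not known exactly. Their poses are not given: they have to be found in the camera images.
- shim: tapered shim, pale wood wedge 160 mm long, 36 mm wide, 25 g, thin end down in one of the block's slots, leaning a degree or two. Origin: thin end, mid width, on the flat face. x: along the width (grip it across these 36 mm near the butt). y: from the flat face (plane y = 0) to the sloping face (y = 2 mm at the thin end, evenly to 13.2 mm at the butt). z: up to the butt
- shim_butt (a point): centre of the shim's butt end, 160 mm above its thin end
- packer: straight packer, pale wood slip 36 x 6 x 100 mm (x, y, z), standing in the block's other slot; origin at the centre of its lower end. Not needed: leave it there
- block: fixed dark wooden block 70 x 120 x 65 mm (x, y, z), two slots 40 mm (x) by 7.8 mm, 60 mm deep, at y = -30 and +30 mm; origin at the centre of its underside. Shim and packer stand in either slot, their axes along the block's
- cabinet: fixed low cabinet carcass without its top, 240 mm deep (x), 300 wide (y), 150 high, sides 18 thick; origin at the centre of its underside. Beside its outer +y face (y = +150 mm), parallel to it, stands an end panel 240 mm long, 12 thick, 146 high (4 mm lower), fixed at its foot only; pushed outward at its top it springs about 1 mm per 33 N and springs back. The cabinet does not give
- gap_edge (a point): top edge of the cabinet's outer +y face, 150 mm up, at mid length (thin dark pencil line on the 18 mm edge); axes as the cabinet's. The gap between cabinet and panel lies from here to +y, 4.2 to 8.6 mm wide, different each time, to be found by feel. The shim belongs here, width along x, flat face on the cabinet's face
- gap_end (a point): far (+x) end of the same edge, 120 mm from gap_edge. Fit: when a push of about 12 N, with the flat face bearing on the cabinet and the fingers taking no sideways load, moves the shim no further, it is snug, squeezed with some 6 to 14 N; by the gap's width this is 35 to 115 mm deep. Past 17 N it is being forced. Held off the cabinet, it is loose once let go
- square: bystander: combination square, steel blade 150 mm, dark head, lying flat
- driver: bystander: screwdriver with black handle, 190 mm, lying flat
- screw_jar: bystander: round grey jar of screws, 64 mm across, 65 mm high
Mind the look-alikes: they are no part of the job. Leave any blue or yellow look-alike of the shim alone.

How it is judged (in metres and radians):
On the way:
1. the shim is held with its thin end at least 5 mm down in the gap, at the middle of the cabinet's side (z of shim in the frame of gap_edge below -0.005 m and y of shim in the frame of gap_edge between -0.0025 and 0.0095 m and x of shim in the frame of gap_edge between -0.025 and 0.025 m and contact force between the fingers and shim above 1 N), for 0.1 s.
At the end, for the whole second after the job is handed in: the shim stands in the gap, released and at rest, thin end down at least 25 mm below the cabinet's top edge, within 25 mm of the middle of the side, upright and lined up within 0.15 rad, its butt at least 20 mm above the cabinet, and squeezed between cabinet and panel with 4 to 18 N (contact force between shim and cabinet between 4 and 18 N and z of shim in the frame of gap_edge below -0.025 m and x of shim in the frame of gap_edge between -0.025 and 0.025 m and z of shim_butt in the frame of cabinet above 0.17 m and angle between the y axis of shim and the y axis of cabinet, either way round below 0.15 rad and angle between shim's own z axis and vertical below 0.15 rad and linear speed of shim below 0.01 m/s); the robot touches nothing.
It fails at once if the shim is forced: it presses on the cabinet with more than 30 N (contact force between shim and cabinet above 30 N).
It fails at once if the gripper strikes or leans on the cabinet (more than 20 N) (contact force between the fingers and cabinet above 20 N).
It fails at once if the packer, square, screwdriver or jar is disturbed (moved more than 20 mm) (distance of any of packer, square, driver, screw_jar from where it was at the start of the episode above 0.02 m).
It also fails if it takes over 51 s, if anything falls off the work surface, if the arm or the gripper's body presses on something with over 40 N, if the wrist force passes 120 N, or if a joint passes its speed limit or range.

ROBOT

A 6-joint arm with a two-finger parallel gripper is mounted at the origin on the work surface. World frame = base frame: x ahead of the robot, y to its left, z up, the work surface at z = 0. Lengths are in mm, angles in rad, forces in N, time in s.
With the tool pointing down it reaches from about 350 to 850 mm from the base axis. Payload 8.1 kg.
Tool frame: the origin (TCP) lies at the centre of the arm's flange, where the gripper is bolted on; the fingertips stand 173 mm ahead of it and the grasp point (between the pads) lies 155 mm ahead of it; z points along the fingers, y is the direction in which the jaws open and shut (so a half turn about z gives the same grasp; the last joint's range is limited). The gripper opens to 85 mm and grips with 20 to 120 N. Pads are 22 mm wide; open, the fingers measure 114 mm over their backs; the gripper's body (76 mm by 85 mm) begins 54 mm behind the grasp point. The pads swing forward as they close: fully open they stand 13 mm farther back than shut.
Start: joints at [-1.212, 0.13, 1.488, -0, 1.523, -0.085], TCP at [257.645, -541.873, 404.692] pointing down, gripper open.
Joint ranges: [-2.96, 2.96], [-0.89, 2.26], [0.02, 2.5], [-1.34, 4.48], [0, 2.73], [-2.66, 2.66]. Speed limits (rad/s): [2.39, 2.39, 2.79, 3.14, 3.14, 3.14].

INTERFACE

Orientations are given as a unit quaternion [x, y, z, w].
In Python, from station import r gives the robot as it stands.
- The arm moves only by the shell command python3 -m handwheel 'ROWS' [FORCE]. ROWS is JSON, a list of rows, each a list of 7 numbers: the closure, from 0 (fully open) to 1 (shut), then the shift along the tool's x, y, z in cm, then the turn, a rotation vector about the tool's x, y, z in degrees. A call has 1 to 12 rows; each row is the pose to reach, as a shift and turn from the pose commanded when the call began, along the tool's axes at that moment; what a row does not reach only later rows make up. A row lasts 1/12 s, in which the tool goes at most 41.7 mm and 7.16 degrees, less where a joint would pass 70% of its speed; a pose out of reach is approached as far as the arm can. A call with a gripper value outside its range is refused whole. The fingers move at their own pace and stop on an object; FORCE is the grip in N (left out, the last holds). Time passes only in rows, so rows that repeat a pose let the fingers close. It gives the time, the measured TCP pose, the force and the opening at its end, in the units of the state.
- r.get_obs(): the state, without advancing time (a new reading comes with each control period).
- r.capture(name): name is "scene" or "top" or "wrist"; returns the picture (420x560x3 uint8, red, green, blue); there is no depth.
- r.camera_model(name): a dict with "K" (3x3 intrinsics, pixels), "D" ([k1, k2, p1, p2, k3] as OpenCV has them; the pictures are not rectified), "position" and "attitude" of the camera in the world. Camera axes: x right, y up, looking along -z (the intrinsics and any distortion apply to the point x, -y, -z); pixel columns grow to the right and rows downward; lengths in mm; the calibration is good to about 2 mm. A picture is of the moment at which its call begins: read the wrist's pose just before it. camera_model takes no time and is no camera call; for the wrist camera it gives the pose at the moment of the call.
- r.finish_job(): hands the job in, once; it reports no verdict.
The state is a dict: "time_s": time; "joints": joint angles; "joint_vel": joint speeds; "effort": joint torques, N m; "position": TCP position; "orientation": TCP orientation; "contact_force": force on the tool from outside, world axes, zero at the start; "ft_torque": the same for the moment, N m; "grip_width": opening from 0.0 (shut) to 1.0 (fully open).
Only numpy, scipy, OpenCV 4.12 (cv2) and the standard library are available. Lean on these libraries where they do the work, as an engineer would, in place of code of your own. Each camera call takes 0.05 s, during which the arm holds its last target.

## Working session

There is one attempt and no reset: what is moved stays moved. The work goes in short steps, Python scripts to look and compute and a shell command to move; the robot and the scene stay as the last step left them, time stands still between calls to the robot, and variables do not carry over. Pictures are saved under pics/ and viewed, and the job is handed in when it is done.

```bash
ls; mkdir -p pics; python3 - <<'E'
from station import r
import cv2
print(r.get_obs())
for n in ("scene","top","wrist"):
    m=r.camera_model(n); print(n,m)
    cv2.imwrite(f"pics/{n}0.png",r.capture(n)[:,:,::-1])
E
```

```text
pics
{'time_s': 0.0, 'joints': array([-1.21241166e+00,  1.31158125e-01,  1.48928138e+00, -2.08707199e-05,
        1.52302438e+00, -8.53996835e-02]), 'joint_vel': array([-0.00138461,  0.00054877, -0.00139497,  0.00137325, -0.00072851,
       -0.00113772]), 'effort': array([-1.93467545e-04, -5.69389451e+01, -5.00553775e+01, -1.15123203e-04,
        1.46446333e-02,  4.65098663e-05]), 'position': array([ 257.54988243, -541.65033519,  403.64480778]), 'orientation': array([ 9.75482235e-01,  2.20076199e-01, -1.37634715e-04, -9.25497887e-04]), 'contact_force': array([ 0.24909948, -0.82174415,  0.70905325]), 'ft_torque': array([-0.01222191,  0.03469032,  0.00301615]), 'grip_width': 0.9982814881465149}
scene {'K': array([[516.53792277,   0.        , 277.45690508],
       [  0.        , 516.53792277, 202.58408333],
       [  0.        ,   0.        ,   1.        ]]), 'D': array([-0.05789908,  0.        ,  0.        ,  0.        ,  0.        ]), 'position': array([1099.1536885 ,  833.48550947, 1088.14577626]), 'attitude': array([0.12013738, 0.36383659, 0.87362849, 0.29993867])}
top {'K': array([[407.12867543,   0.        , 279.22135624],
       [  0.        , 407.12867543, 207.10226339],
       [  0.        ,   0.        ,   1.        ]]), 'D': array([-0.09248248,  0.        ,  0.        ,  0.        ,  0.        ]), 'position': array([ 428.52547918,   30.15662354, 1345.25540154]), 'attitude': array([-0.02737754,  0.02805986,  0.71199045, -0.70109394])}
wrist {'K': array([[297.69134984,   0.        , 284.37531121],
       [  0.        , 297.69134984, 207.55728781],
       [  0.        ,   0.        ,   1.        ]]), 'D': array([0.02298832, 0.        , 0.        , 0.        , 0.        ]), 'position': array([ 320.39911818, -512.14692856,  374.28695427]), 'attitude': array([-0.11593496,  0.07416821, -0.52899937,  0.8373875 ])}
```

View pics/scene0.png

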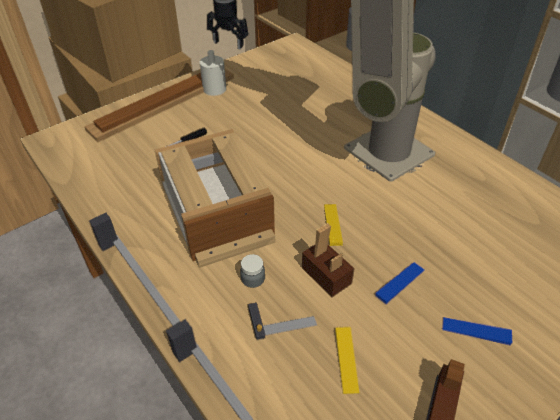

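View pics/top0.png

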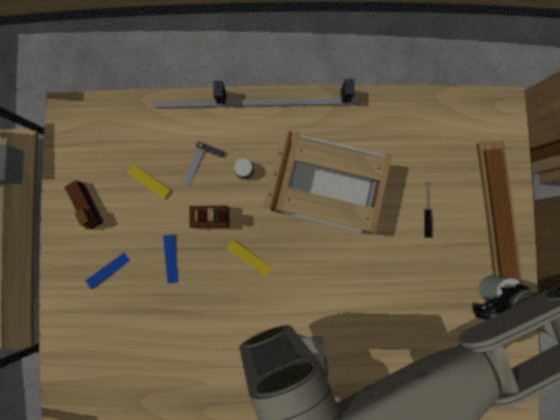

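View pics/wrist0.png

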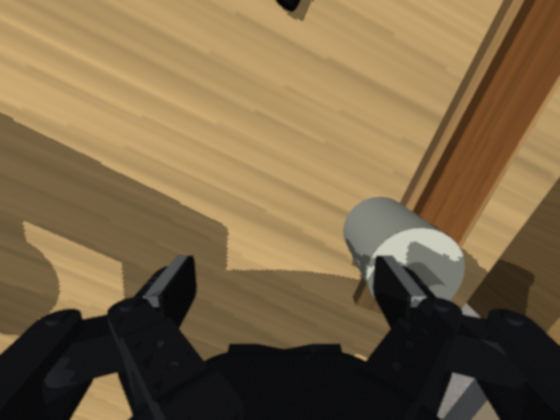

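```bash
python3 - <<'E'
import cv2
t=cv2.imread("pics/top0.png"); s=cv2.imread("pics/scene0.png")
cv2.imwrite("pics/tc.png",cv2.resize(t[120:240,180:400],None,fx=3.6,fy=3.6,interpolation=cv2.INTER_CUBIC))
cv2.imwrite("pics/sc.png",cv2.resize(s[125:300,150:365],None,fx=3.4,fy=3.4,interpolation=cv2.INTER_CUBIC))
E
```

```text
(no output)
```

View pics/tc.png

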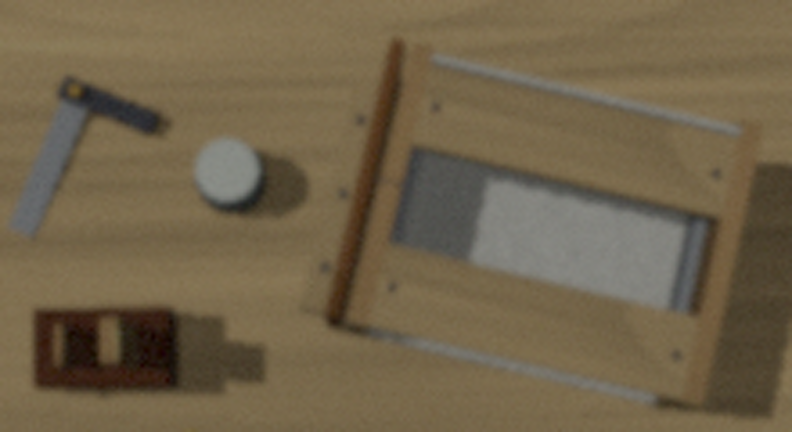

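View pics/sc.png

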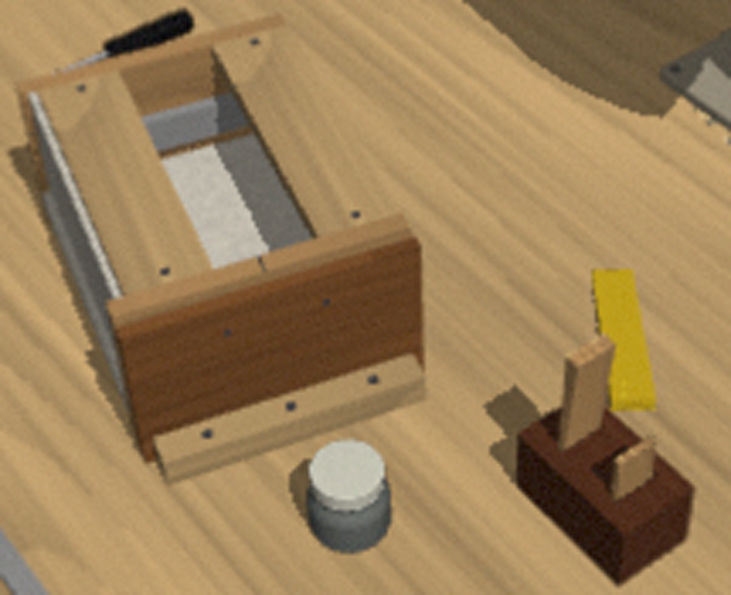

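The shim is the tall pale wood piece in the block's slot at scene px (321,240). The short one at (336,263) is the packer. The yellow and blue slips lie flat and are look-alikes. The panel is the dark brown board on the cabinet's left side in the top view. Next I'll get coarse positions.

```bash
cat > h.py <<'E'
import numpy as np, cv2
from scipy.spatial.transform import Rotation as R
def ray(m,uv):
    uv=np.asarray(uv,float).reshape(-1,1,2)
    p=cv2.undistortPoints(uv,m["K"],m["D"]).reshape(-1,2)
    d=np.c_[p[:,0],-p[:,1],-np.ones(len(p))]
    d=R.from_quat(m["attitude"]).apply(d)
    return np.array(m["position"]),d/np.linalg.norm(d,axis=1)[:,None]
def onplane(m,uv,z):
    o,d=ray(m,uv); return o+d*((z-o[2])/d[:,2])[:,None]
def proj(m,P):
    P=np.asarray(P,float).reshape(-1,3)
    c=R.from_quat(m["attitude"]).inv().apply(P-m["position"])
    c=np.c_[c[:,0],-c[:,1],-c[:,2]]
    return cv2.projectPoints(c,np.zeros(3),np.zeros(3),m["K"],m["D"])[0].reshape(-1,2)
def tri(ms,uvs):
    A=np.zeros((3,3));b=np.zeros(3)
    for m,u in zip(ms,uvs):
        o,d=ray(m,u);d=d[0];M=np.eye(3)-np.outer(d,d);A+=M;b+=M@o
    return np.linalg.solve(A,b)
E
python3 - <<'E'
from h import *
from station import r
T=r.camera_model("top");S=r.camera_model("scene");W=r.camera_model("wrist")
f=lambda u,v:(180+u/3.6-.5+.14,120+v/3.6-.5+.14)
g=lambda u,v:(150+u/3.4-.36,125+v/3.4-.36)
print("block corners z65",onplane(T,[f(*p) for p in [(37,312),(172,312),(172,384),(37,384)]],65).round(1))
print("panel edge ends outer?",onplane(T,[f(397,42),f(333,320)],146).round(1))
print("cab corners",onplane(T,[f(412,45),f(430,45),f(356,325),f(760,125),f(703,400)],150).round(1))
# shim butt top centre: scene crop (590,350), top crop (111,340)
print("shim butt",tri([S,T],[g(590,350),f(112,338)]).round(1))
print("pencil",onplane(S,[g(262,265)],150).round(1),onplane(S,[g(415,232),g(115,310)],150).round(1))
q=r.get_obs()
print("wrist cam in tool:",R.from_quat(q["orientation"]).inv().apply(W["position"]-q["position"]).round(1),(R.from_quat(q["orientation"]).inv()*R.from_quat(W["attitude"])).as_matrix().round(3), R.from_quat(q["orientation"]).as_matrix().round(3))
E
```

```text
block corners z65 [[536.  311.1  65. ]
 [534.2 191.8  65. ]
 [471.  192.1  65. ]
 [472.7 311.   65. ]]
panel edge ends outer? [[751.   -7.4 146. ]
 [518.8  49.3 146. ]]
cab corners [[ 747.2  -19.8  150. ]
 [ 747.   -34.8  150. ]
 [ 514.2   30.4  150. ]
 [ 676.1 -308.9  150. ]
 [ 448.2 -252.7  150. ]]
shim butt [504.5 229.6 162. ]
pencil [[633.3   4.1 150. ]] [[520.3  47.1 150. ]
 [745.3 -24.  150. ]]
wrist cam in tool: [69.4  0.4 29.5] [[-0.     0.962  0.273]
 [ 1.     0.    -0.   ]
 [-0.     0.273 -0.962]] [[ 0.903  0.429 -0.001]
 [ 0.429 -0.903  0.001]
 [ 0.    -0.001 -1.   ]]
```

```bash
cat >> h.py <<'E'
def plan(pos,phi_deg,tilt=None):
    """row numbers for tool target: world pos mm, tool-x azimuth phi, pointing down, from present measured pose"""
    from station import r
    q=r.get_obs(); Rc=R.from_quat(q["orientation"])
    x=np.array([np.cos(np.radians(phi_deg)),np.sin(np.radians(phi_deg)),0]);z=np.array([0,0,-1.]);y=np.cross(z,x)
    Rt=R.from_matrix(np.c_[x,y,z])
    if tilt is not None: Rt=R.from_rotvec(np.radians(tilt))*Rt
    print("pose",q["position"].round(1),"grip",round(q["grip_width"],3),"t",q["time_s"],"F",q["contact_force"].round(1))
    print("shift cm",(Rc.inv().apply(np.array(pos)-q["position"])/10).round(2),"turn deg",np.degrees((Rc.inv()*Rt).as_rotvec()).round(2))
E
python3 -c "
from h import *
plan([600,170,420],90)"
```

```text
pose [ 257.6 -541.7  403.9] grip 0.998 t 0.15 F [-0.3 -0.8 -0.5]
shift cm [ 61.48 -49.57  -1.54] turn deg [-7.000e-02 -5.000e-02 -6.457e+01]
```

```bash
python3 -m handwheel '[[0,61.5,-49.6,-1.5,0,0,-64.6],[0,61.5,-49.6,-1.5,0,0,-64.6],[0,61.5,-49.6,-1.5,0,0,-64.6],[0,61.5,-49.6,-1.5,0,0,-64.6],[0,61.5,-49.6,-1.5,0,0,-64.6],[0,61.5,-49.6,-1.5,0,0,-64.6],[0,61.5,-49.6,-1.5,0,0,-64.6],[0,61.5,-49.6,-1.5,0,0,-64.6],[0,61.5,-49.6,-1.5,0,0,-64.6],[0,61.5,-49.6,-1.5,0,0,-64.6],[0,61.5,-49.6,-1.5,0,0,-64.6],[0,61.5,-49.6,-1.5,0,0,-64.6]]'
python3 -c "
from h import *
plan([600,170,420],90)"
```

```text
time_s: 1.15
position: [474.6, -89.3, 414.2]
orientation: [0.707, 0.707, 0.0, 0.0]
contact_force: [1.4, -0.7, 0.1]
grip_width: 0.999
pose [474.6 -89.3 414.2] grip 0.999 t 1.15 F [ 1.4 -0.7  0.1]
shift cm [25.92 12.55 -0.58] turn deg [0.01 0.   0.03]
```

```bash
python3 -m handwheel '[[0,25.9,12.6,-0.6,0,0,0],[0,25.9,12.6,-0.6,0,0,0],[0,25.9,12.6,-0.6,0,0,0],[0,25.9,12.6,-0.6,0,0,0],[0,25.9,12.6,-0.6,0,0,0],[0,25.9,12.6,-0.6,0,0,0],[0,25.9,12.6,-0.6,0,0,0],[0,25.9,12.6,-0.6,0,0,0],[0,25.9,12.6,-0.6,0,0,0],[0,25.9,12.6,-0.6,0,0,0]]'
cat > snap.py <<'E'
import sys,cv2,pickle
from station import r
def snap(n,cam="wrist",crop=None,f=1):
    m=r.camera_model(cam); im=r.capture(cam)[:,:,::-1]
    pickle.dump((m,im),open(f"pics/{n}.pkl","wb")); 
    if crop: im=im[crop[1]:crop[3],crop[0]:crop[2]]
    cv2.imwrite(f"pics/{n}.png",cv2.resize(im,None,fx=f,fy=f,interpolation=cv2.INTER_CUBIC) if f!=1 else im)
if __name__=="__main__": snap(sys.argv[1])
E
python3 snap.py wA; python3 -c "
from h import *
plan([400,170,420],90)"
```

```text
time_s: 1.98
position: [600.0, 167.6, 419.5]
orientation: [0.707, 0.707, -0.001, -0.0]
contact_force: [-0.1, -0.0, -0.7]
grip_width: 1.0
pose [600.  166.9 419.9] grip 1.001 t 2.0333 F [0.7 0.1 0.7]
shift cm [  0.31 -20.     0.  ] turn deg [-0.04  0.03  0.  ]
```

View pics/wA.png

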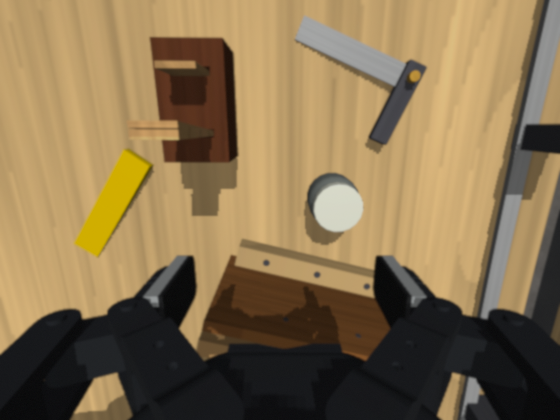

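```bash
python3 -m handwheel '[[0,-1,-18,0,0,0,0],[0,-1,-18,0,0,0,0],[0,-1,-18,0,0,0,0],[0,-1,-18,0,0,0,0],[0,-1,-18,0,0,0,0],[0,-1,-18,0,0,0,0],[0,-1,-18,0,0,0,0]]'
python3 snap.py wB; python3 - <<'E'
import pickle,cv2
a=pickle.load(open("pics/wA.pkl","rb"))[1][25:175,110:260]
b=pickle.load(open("pics/wB.pkl","rb"))[1]
cv2.imwrite("pics/wAc.png",cv2.resize(a,None,fx=4,fy=4,interpolation=cv2.INTER_CUBIC))
E
```

```text
time_s: 2.62
position: [419.6, 156.6, 421.0]
orientation: [0.707, 0.707, 0.001, 0.001]
contact_force: [-0.2, 0.2, 0.1]
grip_width: 0.996
```

View pics/wB.png

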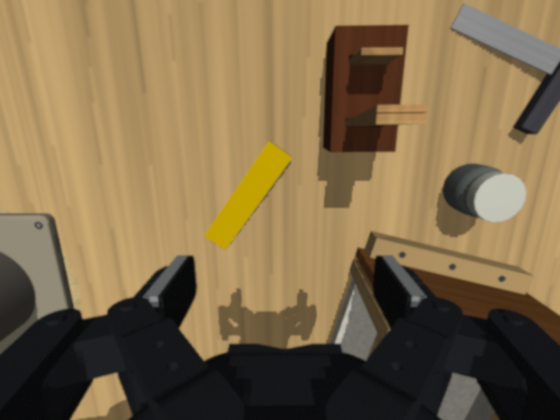

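View pics/wAc.png

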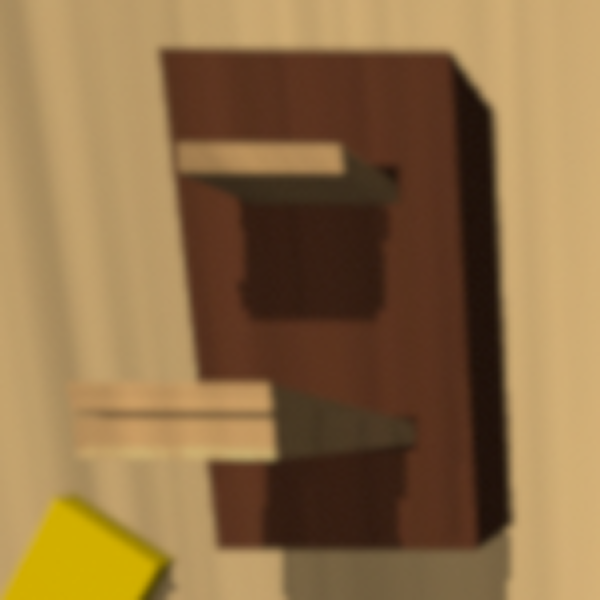

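```bash
python3 - <<'E'
import pickle,cv2
b=pickle.load(open("pics/wB.pkl","rb"))[1][15:165,310:460]
cv2.imwrite("pics/wBc.png",cv2.resize(b,None,fx=4,fy=4,interpolation=cv2.INTER_CUBIC))
E
```

```text
(no output)
```

View pics/wBc.png

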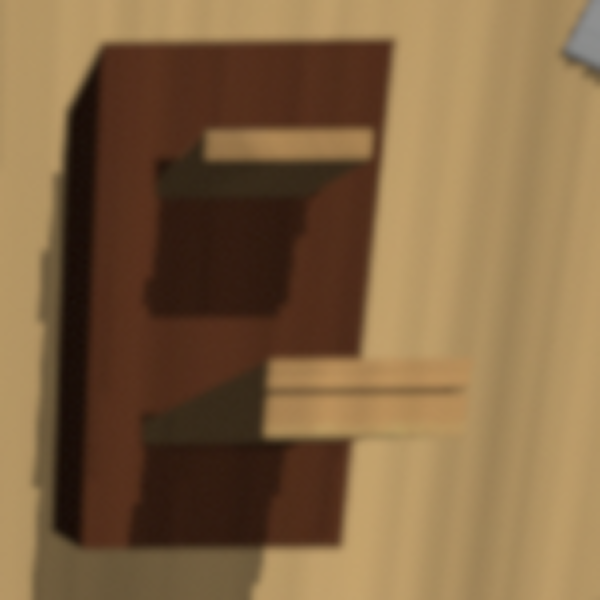

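```bash
python3 - <<'E'
from h import *; import pickle
A=pickle.load(open("pics/wA.pkl","rb"))[0];B=pickle.load(open("pics/wB.pkl","rb"))[0]
fa=lambda u,v:(110+u/4-.375,25+v/4-.375); fb=lambda u,v:(310+u/4-.375,15+v/4-.375)
ca=[(73,382),(274,382),(278,461),(76,459)]; cb=[(267,358),(470,358),(466,436),(262,437)]
for a,b in zip(ca,cb): print("butt",tri([A,B],[fa(*a),fb(*b)]).round(1))
print("mouthA",onplane(A,[fa(413,418),fa(415,446)],65).round(1))
print("mouthB",onplane(B,[fb(145,411),fb(145,443)],65).round(1))
print("blockA",onplane(A,[fa(162,50),fa(450,52),fa(479,547),fa(218,548)],65).round(1))
print("blockB",onplane(B,[fb(103,44),fb(393,40),fb(341,547),fb(80,547)],65).round(1))
E
```

```text
butt [487.  238.1 164.3]
butt [523.1 238.1 164.5]
butt [523.2 224.5 166.7]
butt [486.6 224.6 166.4]
mouthA [[524.6 229.9  65. ]
 [524.6 222.7  65. ]]
mouthB [[485.4 231.1  65. ]
 [485.9 223.1  65. ]]
blockA [[470.  315.2  65. ]
 [539.4 315.3  65. ]
 [540.2 196.2  65. ]
 [469.6 195.7  65. ]]
blockB [[470.3 315.4  65. ]
 [539.9 315.7  65. ]
 [540.2 195.9  65. ]
 [469.9 196.1  65. ]]
```

```bash
python3 -c "
from h import *
plan([616,-63,345],76.3)"
```

```text
pose [420.3 156.7 421. ] grip 1.0 t 2.6667 F [-0.2 -0.4 -0. ]
shift cm [-21.95  19.58   7.63] turn deg [ 0.13 -0.04 13.64]
```

```bash
python3 -m handwheel '[[0,-22,19.6,7.6,0,0,13.7],[0,-22,19.6,7.6,0,0,13.7],[0,-22,19.6,7.6,0,0,13.7],[0,-22,19.6,7.6,0,0,13.7],[0,-22,19.6,7.6,0,0,13.7],[0,-22,19.6,7.6,0,0,13.7],[0,-22,19.6,7.6,0,0,13.7],[0,-22,19.6,7.6,0,0,13.7],[0,-22,19.6,7.6,0,0,13.7],[0,-22,19.6,7.6,0,0,13.7]]'
python3 snap.py wC
```

```text
time_s: 3.5
position: [616.8, -63.8, 342.9]
orientation: [0.787, 0.617, -0.001, -0.001]
contact_force: [-0.8, 0.6, -0.2]
grip_width: 1.003
```

View pics/wC.png

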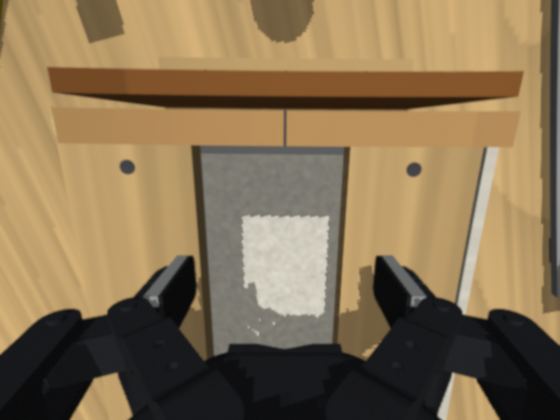

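```bash
python3 - <<'E'
import pickle,cv2
m,b=pickle.load(open("pics/wC.pkl","rb"))
for n,x in (("l",40),("m",235),("r",430)):
    print(n); 
import numpy as np
rows=[cv2.resize(b[60:155,x:x+100],None,fx=7,fy=2.6,interpolation=cv2.INTER_CUBIC) for x in (40,235,430)]
cv2.imwrite("pics/wCc.png",cv2.resize(b[55:155,200:370],None,fx=4.6,fy=4.6,interpolation=cv2.INTER_CUBIC))
for c in (70,150,240,270,310,380,440,505):
    g=b[60:150,c-2:c+3].mean(1).sum(1)/3
    print(c,[(60+i,int(v)) for i,v in enumerate(g)][5:52:1] if c in(240,) else [int(v) for v in g[5:52]])
E
```

```text
l
m
r
70 [148, 138, 117, 92, 78, 75, 75, 75, 75, 75, 75, 75, 75, 75, 75, 75, 75, 75, 75, 75, 75, 75, 75, 75, 75, 75, 72, 64, 61, 85, 117, 138, 144, 145, 145, 145, 144, 144, 144, 143, 143, 141, 137, 133, 130, 130, 130]
150 [158, 157, 153, 140, 117, 95, 86, 84, 84, 84, 84, 84, 84, 84, 84, 84, 84, 84, 84, 84, 84, 84, 84, 84, 84, 84, 84, 83, 76, 60, 41, 30, 28, 27, 27, 27, 27, 28, 31, 52, 91, 127, 145, 146, 139, 135, 133]
240 [(65, 151), (66, 151), (67, 151), (68, 149), (69, 140), (70, 122), (71, 102), (72, 90), (73, 87), (74, 86), (75, 86), (76, 87), (77, 86), (78, 87), (79, 86), (80, 86), (81, 86), (82, 86), (83, 86), (84, 86), (85, 86), (86, 86), (87, 86), (88, 86), (89, 86), (90, 86), (91, 86), (92, 86), (93, 84), (94, 79), (95, 66), (96, 48), (97, 33), (98, 28), (99, 28), (100, 27), (101, 27), (102, 27), (103, 26), (104, 27), (105, 27), (106, 30), (107, 42), (108, 68), (109, 99), (110, 122), (111, 134)]
270 [152, 152, 152, 150, 145, 129, 109, 93, 87, 87, 87, 87, 87, 87, 87, 87, 87, 87, 87, 87, 87, 87, 87, 87, 87, 87, 87, 87, 86, 83, 73, 55, 38, 29, 28, 28, 27, 27, 26, 26, 26, 28, 37, 60, 91, 117, 133]
310 [152, 152, 152, 151, 148, 136, 116, 98, 89, 87, 87, 87, 87, 87, 87, 87, 87, 87, 87, 87, 87, 87, 87, 87, 87, 87, 87, 87, 87, 85, 77, 60, 41, 31, 28, 28, 27, 27, 27, 27, 26, 27, 32, 50, 80, 110, 130]
380 [152, 153, 153, 152, 150, 141, 122, 100, 90, 87, 87, 87, 87, 87, 87, 87, 87, 87, 87, 87, 87, 87, 87, 87, 87, 87, 87, 87, 87, 86, 80, 67, 50, 34, 28, 28, 27, 27, 26, 26, 26, 26, 29, 43, 70, 100, 123]
440 [163, 163, 163, 163, 160, 149, 127, 104, 91, 87, 87, 87, 87, 87, 87, 87, 87, 87, 87, 87, 87, 87, 87, 87, 87, 87, 87, 87, 87, 86, 82, 69, 49, 33, 28, 28, 27, 28, 31, 52, 95, 134, 154, 159, 159, 156, 149]
505 [149, 149, 150, 149, 146, 136, 118, 98, 88, 86, 86, 86, 86, 86, 86, 86, 86, 86, 86, 86, 86, 86, 86, 86, 86, 86, 86, 86, 86, 85, 80, 77, 91, 119, 141, 150, 152, 153, 153, 153, 153, 153, 153, 153, 152, 149, 143]
```

View pics/wCc.png

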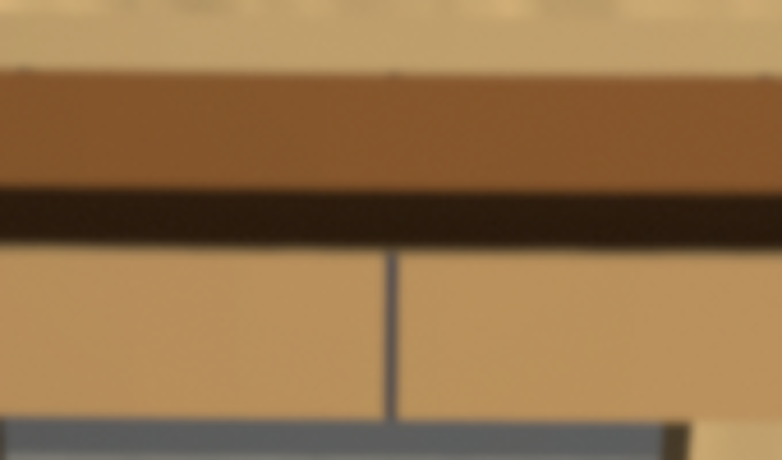

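```bash
python3 - <<'E'
from h import *; import pickle
m=pickle.load(open("pics/wC.pkl","rb"))[0]
e=onplane(m,[(240,108.4),(270,108.65),(310,109.0),(380,109.35),(285.3,108.8)],150); print(e.round(2))
d=e[3]-e[0]; print("yaw",np.degrees(np.arctan2(d[1],d[0])))
p=onplane(m,[(240,95.5),(270,95.9),(310,96.1),(380,96.4)],146);print(p.round(2))
n=onplane(m,[(240,70.7),(380,71.6)],146);print(n.round(2))
yaw=-np.arctan2(*(d[1::-1]*[-1,1])[0:2]) if 0 else np.arctan2(d[1],d[0])
nn=np.array([-np.sin(yaw),np.cos(yaw)])
print("gap",((p-e[4])[:,:2]@nn).round(2),"panel outer",((n-e[4])[:,:2]@nn).round(2),"edge",((e-e[4])[:,:2]@nn).round(2))
# whole edge ends
print(onplane(m,[(53,107.5),(519,111.5)],150).round(1))
E
```

```text
[[612.71  15.8  150.  ]
 [627.83  11.98 150.  ]
 [647.99   6.83 150.  ]
 [683.18  -2.11 150.  ]
 [635.54  10.01 150.  ]]
yaw -14.262880568260687
[[613.99  22.28 146.  ]
 [629.29  18.34 146.  ]
 [649.72  13.2  146.  ]
 [685.35   4.15 146.  ]]
[[617.34  33.72 146.  ]
 [687.11  15.98 146.  ]]
gap [6.59 6.53 6.59 6.6 ] panel outer [18.5  18.49] edge [-0.01  0.01 -0.01 -0.01  0.  ]
[[519.5  38.5 150. ]
 [751.8 -20.6 150. ]]
```

```bash
python3 -c "
from h import *
plan([505,230.5,355],90.1)"
```

```text
pose [616.5 -62.7 343.7] grip 1.0 t 3.55 F [-0.4 -0.1  0.2]
shift cm [ 25.84 -17.8   -1.11] turn deg [ -0.06  -0.02 -13.84]
```

```bash
python3 -m handwheel '[[0.2,25.8,-17.8,-1.1,0,0,-13.8],[0.2,25.8,-17.8,-1.1,0,0,-13.8],[0.2,25.8,-17.8,-1.1,0,0,-13.8],[0.2,25.8,-17.8,-1.1,0,0,-13.8],[0.2,25.8,-17.8,-1.1,0,0,-13.8],[0.2,25.8,-17.8,-1.1,0,0,-13.8],[0.2,25.8,-17.8,-1.1,0,0,-13.8],[0.2,25.8,-17.8,-1.1,0,0,-13.8],[0.2,25.8,-17.8,-1.1,0,0,-13.8],[0.2,25.8,-17.8,-1.1,0,0,-13.8],[0.2,25.8,-17.8,-1.1,0,0,-13.8]]' 40
python3 snap.py wD;python3 -c "
from h import *
plan([505,230.5,300],90.1)"
```

```text
time_s: 4.47
position: [504.0, 230.6, 355.8]
orientation: [0.706, 0.708, 0.0, 0.0]
contact_force: [0.2, -0.1, -0.4]
grip_width: 0.801
pose [504.3 230.  355.6] grip 0.802 t 4.5167 F [-0.1 -0.5 -0.1]
shift cm [0.05 0.06 5.56] turn deg [0.05 0.01 0.03]
```

View pics/wD.png

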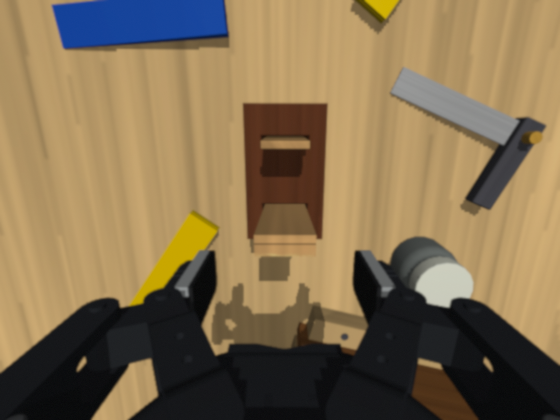

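```bash
python3 -m handwheel '[[0.2,0.05,0.05,3,0,0,0],[0.2,0.05,0.05,5.6,0,0,0],[0.2,0.05,0.05,5.6,0,0,0],[0.2,0.05,0.05,5.6,0,0,0],[0.65,0.05,0.05,5.6,0,0,0],[0.65,0.05,0.05,5.6,0,0,0],[0.65,0.05,0.05,5.6,0,0,0],[0.65,0.05,0.05,5.6,0,0,0],[0.65,0.05,0.05,5.6,0,0,0],[0.65,0.05,0.05,5.6,0,0,0]]' 40
python3 snap.py wE;python3 -c "
from h import *
plan([505,230.5,300],90.1)"
```

```text
time_s: 5.35
position: [505.6, 231.1, 301.3]
orientation: [0.706, 0.708, 0.001, 0.001]
contact_force: [-0.9, -1.2, 7.1]
grip_width: 0.417
pose [505.5 231.1 301.3] grip 0.416 t 5.4 F [-0.6 -1.1  6.5]
shift cm [-0.06 -0.06  0.13] turn deg [ 0.18 -0.05  0.03]
```

View pics/wE.png

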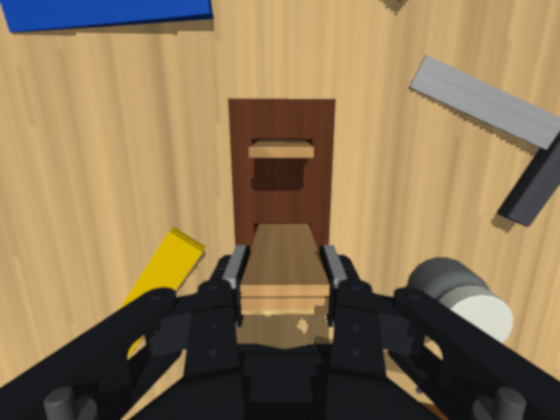

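```bash
python3 -m handwheel '[[0.65,0,0,-1.5,0,0,0],[0.65,0.03,0,-4,0,0,0],[0.65,0.1,0,-7,0,0,0],[0.65,0.1,0,-11,0,0,0],[0.65,0.1,0,-15,0,0,0],[0.65,0.1,0,-19,0,0,0],[0.65,0.1,0,-19.5,0,0,0],[0.65,0.1,0,-19.5,0,0,0],[0.65,0.1,0,-19.5,0,0,0]]'
python3 snap.py wF; python3 - <<'E'
from snap import snap; snap("sF","scene",(190,120,390,320),3)
from h import *
plan([635.5,10,500],75.7)
E
```

```text
time_s: 6.15
position: [504.8, 232.0, 494.9]
orientation: [0.706, 0.708, 0.001, 0.0]
contact_force: [-0.1, 0.3, -0.2]
grip_width: 0.414
pose [504.6 231.9 492.4] grip 0.42 t 6.25 F [ 0.1  0.2 -0.4]
shift cm [-22.22  13.04  -0.78] turn deg [-0.14  0.07 14.43]
```

View pics/wF.png

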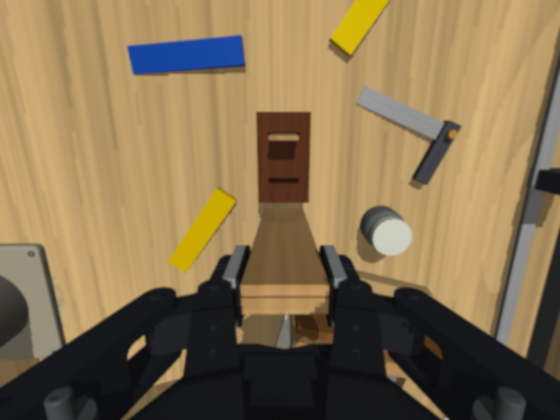

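View pics/sF.png

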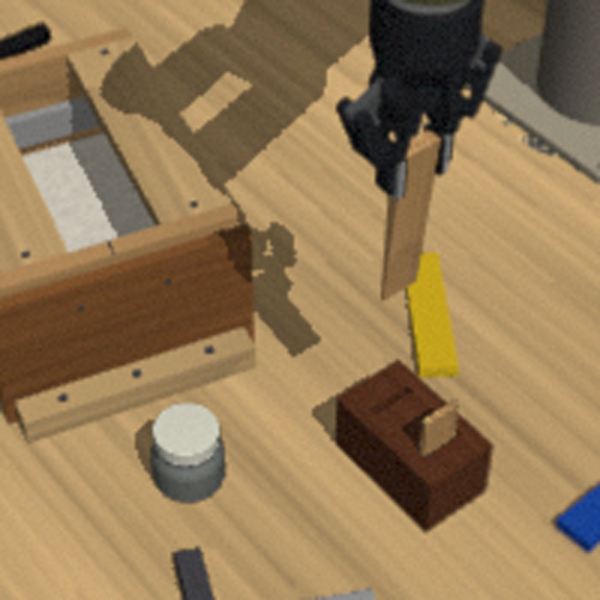

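```bash
python3 - <<'E'
from h import *; import pickle
m,im=pickle.load(open("pics/wF.pkl","rb"))
from station import r
q=r.get_obs(); Rc=R.from_quat(q["orientation"]);p=q["position"]
print(proj(m,p+Rc.apply([[-7,-18,296],[-7,18,296],[-9,-18,296],[6.6,18,136],[-6.6,18,136]])).round(1))
c=im[180:330,215:355]; cv2.imwrite("pics/wFc.png",cv2.resize(c,None,fx=4,fy=4,interpolation=cv2.INTER_CUBIC))
E
```

```text
[[263.2 207.8]
 [301.5 207.7]
 [263.2 209.8]
 [325.3 282. ]
 [324.2 310.2]]
```

View pics/wFc.png

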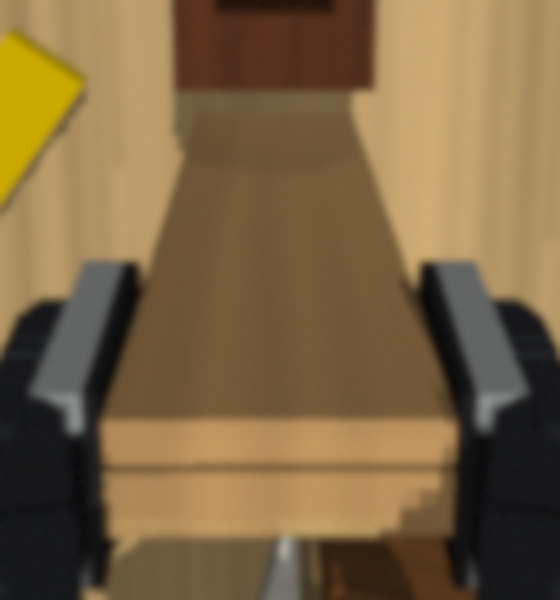

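```bash
python3 - <<'E'
from h import *; import pickle
from scipy.optimize import least_squares
m,im=pickle.load(open("pics/wF.pkl","rb"))
# camera in tool frame (fixed)
Rm=np.array([[0,.962,.273],[1,0,0],[0,.273,-.962]])
from station import r
q=r.get_obs();Rc=R.from_quat(q["orientation"]);p=q["position"]
def pts(v):
    x0,th,zb,y0=v  # flat face at butt, tilt (deg, + = butt toward +x), butt tool-z
    a=np.radians(th); P=[]
    for s,t in ((160,2.0),(0,13.2),(0,0)):   # s down from butt
        for y in (-18,18):
            P.append([x0+t*np.cos(a)-s*np.sin(a), y0+y, zb+s*np.cos(a)+t*np.sin(a)])
    return np.array(P)
meas=np.array([[264.5,208],[303.8,208],[240.7,284.5],[328.7,284.5],[240.9,314],[329,314]])
f=lambda v:(proj(m,p+Rc.apply(pts(v)))-meas).ravel()
s=least_squares(f,[-6.6,0.9,136,0]); print(s.x.round(2),f(s.x).reshape(-1,2).round(1)); P=pts(s.x); print(P.round(1))
E
```

```text
[ -6.59   0.73 133.7    1.45] [[ 0.1  0.1]
 [-0.6  0. ]
 [-0.6  0.4]
 [ 0.9  0.2]
 [ 0.4 -0.2]
 [-0.6 -0.5]]
[[ -6.6 -16.6 293.7]
 [ -6.6  19.4 293.7]
 [  6.6 -16.6 133.9]
 [  6.6  19.4 133.9]
 [ -6.6 -16.6 133.7]
 [ -6.6  19.4 133.7]]
```

```bash
python3 -c "
from h import *
t=np.array([.9691,-.2465,0])
plan([635.9,17,480],75.7,0.7*t)"
```

```text
pose [504.6 231.9 492.4] grip 0.42 t 6.25 F [ 0.1  0.2 -0.4]
shift cm [-21.52  13.08   1.22] turn deg [-0.23  0.76 14.43]
```

```bash
python3 -m handwheel '[[0.65,-21.5,13.1,0,-0.2,0.8,14.4],[0.65,-21.5,13.1,0,-0.2,0.8,14.4],[0.65,-21.5,13.1,0,-0.2,0.8,14.4],[0.65,-21.5,13.1,0,-0.2,0.8,14.4],[0.65,-21.5,13.1,0.5,-0.2,0.8,14.4],[0.65,-21.5,13.1,1,-0.2,0.8,14.4],[0.65,-21.5,13.1,1.2,-0.2,0.8,14.4],[0.65,-21.5,13.1,1.2,-0.2,0.8,14.4],[0.65,-21.5,13.1,1.2,-0.2,0.8,14.4],[0.65,-21.5,13.1,1.2,-0.2,0.8,14.4],[0.65,-21.5,13.1,1.2,-0.2,0.8,14.4],[0.65,-21.5,13.1,1.2,-0.2,0.8,14.4]]'
python3 snap.py wG; python3 - <<'E'
from h import *
t=np.array([.9691,-.2465,0])
plan([635.9,17,480],75.7,0.7*t)
import pickle
m,im=pickle.load(open("pics/wG.pkl","rb"))
c=im[120:330,190:380]; cv2.imwrite("pics/wGc.png",cv2.resize(c,None,fx=2.8,fy=2.8,interpolation=cv2.INTER_CUBIC))
from snap import snap; snap("sG","scene",(150,60,330,280),2.7)
E
```

```text
time_s: 7.25
position: [635.9, 18.6, 482.8]
orientation: [0.789, 0.615, 0.006, -0.004]
contact_force: [-0.1, 0.2, -0.0]
grip_width: 0.415
pose [635.9  18.5 482.9] grip 0.415 t 7.3 F [ 0.6  0.  -0.6]
shift cm [-0.15  0.03  0.28] turn deg [ 0.15 -0.13  0.13]
```

View pics/wGc.png

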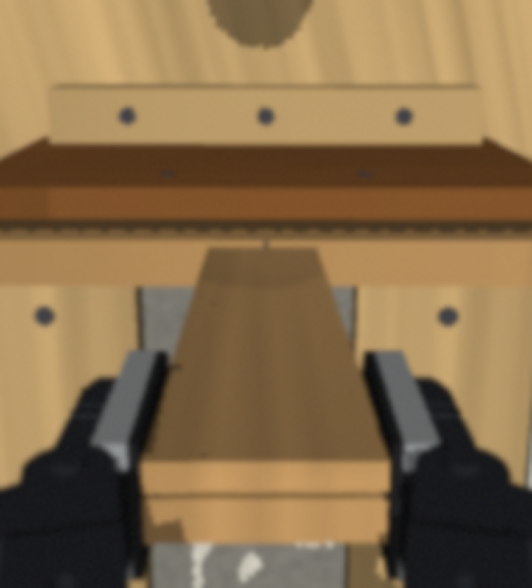

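View pics/sG.png

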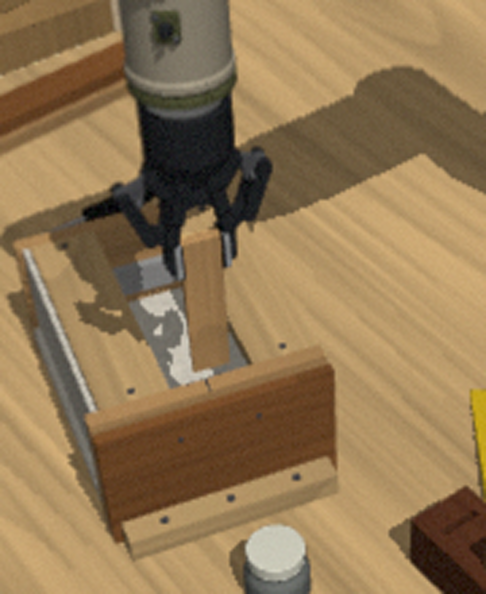

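```bash
python3 - <<'E'
from h import *; import pickle
m,im=pickle.load(open("pics/wG.pkl","rb"))
n=np.array([.2465,.9691]);t=np.array([.9691,-.2465]);e=np.array([635.5,10.])
g=im.astype(int).sum(2)/3
for c in (220,240,330,350): print(c,[int(v) for v in g[185:212,c]])
print(onplane(m,[(190+265/2.8,204.7)],150).round(2))
for row,z in ((203,150),(204,150),(205,150),(206,150),(199,146)):
    P=onplane(m,[(284.6,row)],z)[0]; print(row,z,P.round(1),((P[:2]-e)@n).round(2),((P[:2]-e)@t).round(2))
from station import r
q=r.get_obs();Rc=R.from_quat(q["orientation"]);p=q["position"]
for v in ([-8.6,1.4,293.7],[-6.6,1.4,293.7],[-6.6,1.4,133.7]):
    P=p+Rc.apply(v); print(P.round(1),((P[:2]-e)@n).round(2),((P[:2]-e)@t).round(2))
E
```

```text
220 [57, 65, 77, 82, 83, 83, 83, 84, 84, 83, 84, 82, 77, 64, 55, 55, 62, 77, 86, 92, 106, 122, 130, 131, 131, 131, 131]
240 [58, 65, 76, 83, 83, 84, 83, 83, 84, 84, 84, 83, 77, 65, 55, 54, 64, 80, 87, 93, 107, 124, 132, 133, 133, 133, 133]
330 [56, 62, 74, 82, 84, 85, 85, 85, 85, 86, 85, 84, 80, 70, 58, 53, 54, 64, 79, 90, 105, 126, 136, 137, 138, 137, 137]
350 [56, 63, 75, 83, 85, 86, 86, 86, 86, 86, 86, 85, 81, 70, 58, 53, 53, 62, 77, 90, 106, 126, 136, 137, 138, 138, 137]
[[635.22   9.57 150.  ]]
203 150 [635.6  11.4 150. ] 1.36 -0.21
204 150 [635.4  10.3 150. ] 0.28 -0.21
205 150 [635.1   9.3 150. ] -0.81 -0.21
206 150 [634.8   8.2 150. ] -1.91 -0.2
199 146 [636.5  14.6 146. ] 4.75 -0.2
[637.1  13.5 189.1] 3.81 0.63
[637.5  15.5 189.1] 5.81 0.63
[636.6  13.3 349.1] 3.49 0.21
```

```bash
python3 -m handwheel '[[0.65,-0.18,0,1,0,0,0],[0.65,-0.18,0,2,0,0,0],[0.65,-0.18,0,3,0,0,0],[0.65,-0.18,0,3.5,0,0,0],[0.65,-0.18,0,4,0,0,0],[0.65,-0.18,0,4.5,0,0,0],[0.65,-0.18,0,5,0,0,0],[0.65,-0.18,0,5,0,0,0],[0.65,-0.18,0,5,0,0,0]]'
python3 snap.py wH; cat > st.py <<'E'
from h import *
from station import r
n=np.array([.2465,.9691,0]);t=np.array([.9691,-.2465,0]);e=np.array([635.5,10.,150])
q=r.get_obs();Rc=R.from_quat(q["orientation"]);p=q["position"]
P=p+Rc.apply([-8.6,1.4,293.7]);B=p+Rc.apply([-6.6,1.4,133.7])
F=q["contact_force"];M=q["ft_torque"]
print("t %.2f"%q["time_s"],"pos",p.round(1),"thin flat n,t,z",[round(float(v),2) for v in ((P-e)@n,(P-e)@t,P[2]-150)],"butt n",round(float((B-e)@n),2))
print("F n,t,z",(F@n).round(2),(F@t).round(2),F[2].round(2),"M n,t,z",(M@n).round(3),(M@t).round(3),M[2].round(3),"grip",q["grip_width"])
E
python3 st.py;python3 st.py
```

```text
time_s: 8.1
position: [636.1, 16.2, 431.9]
orientation: [0.789, 0.614, 0.006, -0.004]
contact_force: [-1.3, -0.0, 0.4]
grip_width: 0.416
t 8.15 pos [636.2  16.2 432.4] thin flat n,t,z [1.74, 1.14, -11.37] butt n 1.45
F n,t,z -0.21 0.16 -0.63 M n,t,z 0.02 0.003 -0.014 grip 0.41381812457150713
t 8.15 pos [636.2  16.2 432.4] thin flat n,t,z [1.74, 1.14, -11.37] butt n 1.45
F n,t,z -0.21 0.16 -0.63 M n,t,z 0.02 0.003 -0.014 grip 0.41381812457150713
```

View pics/wH.png

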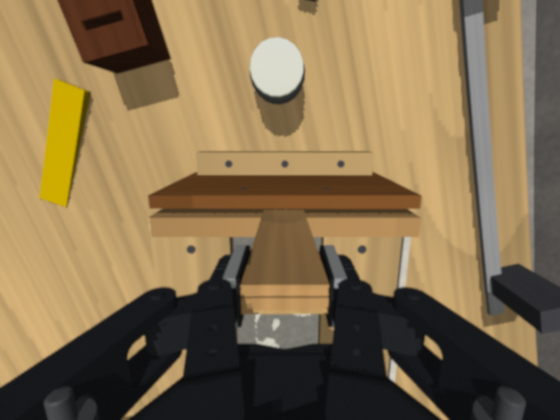

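```bash
python3 -m handwheel '[[0.65,0,0,0.7,0,0,0],[0.65,0,0,1.4,0,0,0],[0.65,0,0,2.1,0,0,0],[0.65,0,0,2.5,0,0,0],[0.65,0,0,2.5,0,0,0],[0.65,0,0,2.5,0,0,0]]'
python3 st.py
python3 -m handwheel '[[0.65,-0.05,0,0,0,0,0],[0.65,-0.05,0,0,0,0,0],[0.65,-0.05,0,0,0,0,0]]'; python3 st.py
python3 -m handwheel '[[0.65,-0.05,0,0,0,0,0],[0.65,-0.05,0,0,0,0,0],[0.65,-0.05,0,0,0,0,0]]'; python3 st.py
```

```text
time_s: 8.65
position: [636.1, 16.4, 406.4]
orientation: [0.789, 0.614, 0.006, -0.004]
contact_force: [0.0, -0.7, -0.3]
grip_width: 0.419
t 8.65 pos [636.1  16.4 406.4] thin flat n,t,z [1.85, 0.47, -37.39] butt n 1.63
F n,t,z -0.7 0.21 -0.33 M n,t,z 0.065 -0.264 0.013 grip 0.4192771667755923
time_s: 8.9
position: [636.3, 16.1, 407.7]
orientation: [0.789, 0.614, 0.007, -0.003]
contact_force: [0.9, -0.2, -0.4]
grip_width: 0.416
t 8.90 pos [636.3  16.1 407.7] thin flat n,t,z [1.74, 1.38, -36.08] butt n 1.41
F n,t,z 0.05 0.89 -0.38 M n,t,z 0.02 -0.063 0.035 grip 0.4158514286059622
time_s: 9.15
position: [636.0, 15.6, 407.4]
orientation: [0.789, 0.614, 0.006, -0.004]
contact_force: [0.7, 0.7, -0.3]
grip_width: 0.415
t 9.15 pos [636.   15.6 407.4] thin flat n,t,z [1.17, 1.14, -36.44] butt n 0.86
F n,t,z 0.81 0.48 -0.35 M n,t,z -0.039 0.004 0.054 grip 0.41452962709394503
```

```bash
for i in 1; do python3 -m handwheel '[[0.65,-0.05,0,0,0,0,0],[0.65,-0.05,0,0,0,0,0],[0.65,-0.05,0,0,0,0,0]]' >/dev/null; python3 st.py
python3 -m handwheel '[[0.65,-0.05,0,0,0,0,0],[0.65,-0.05,0,0,0,0,0],[0.65,-0.05,0,0,0,0,0]]'>/dev/null; python3 st.py; done
```

```text
t 9.40 pos [635.9  15.  407.2] thin flat n,t,z [0.59, 1.04, -36.63] butt n 0.3
F n,t,z 0.06 -0.19 -0.35 M n,t,z 0.038 0.025 0.026 grip 0.4177727100094068
t 9.65 pos [635.8  14.6 407.1] thin flat n,t,z [0.07, 1.02, -36.66] butt n -0.21
F n,t,z -0.51 0.63 0.39 M n,t,z 0.023 0.019 0.029 grip 0.41491202725097187
```

```bash
python3 -m handwheel '[[0.65,-0.05,0,0,0,0,0],[0.65,-0.05,0,0,0,0,0],[0.65,-0.05,0,0,0,0,0]]' >/dev/null; python3 st.py
python3 -m handwheel '[[0.65,-0.04,0,0,0,0,0],[0.65,-0.04,0,0,0,0,0],[0.65,-0.04,0,0,0,0,0]]'>/dev/null; python3 st.py
```

```text
t 9.90 pos [635.6  14.1 407.1] thin flat n,t,z [-0.43, 1.03, -36.68] butt n -0.71
F n,t,z 0.07 0.18 -0.56 M n,t,z 0.002 -0.021 0.032 grip 0.4102411761095561
t 10.15 pos [635.6  13.7 407.1] thin flat n,t,z [-0.84, 1.05, -36.68] butt n -1.12
F n,t,z -0.13 0.13 -0.15 M n,t,z 0.004 -0.025 0.002 grip 0.41740420697544817
```

```bash
python3 -m handwheel '[[0.65,-0.04,0,0,0,0,0],[0.65,-0.04,0,0,0,0,0],[0.65,-0.04,0,0,0,0,0]]' >/dev/null; python3 st.py
python3 -m handwheel '[[0.65,-0.04,0,0,0,0,0],[0.65,-0.04,0,0,0,0,0],[0.65,-0.04,0,0,0,0,0]]'>/dev/null; python3 st.py
```

```text
t 10.40 pos [635.4  13.4 407.1] thin flat n,t,z [-1.16, 1.0, -36.68] butt n -1.45
F n,t,z 0.16 0.47 0.18 M n,t,z 0.026 0.008 -0.063 grip 0.4114899613361267
t 10.65 pos [635.4  13.1 407.2] thin flat n,t,z [-1.39, 1.05, -36.64] butt n -1.73
F n,t,z 0.87 -0.39 -0.35 M n,t,z 0.012 0.318 0.002 grip 0.41002663150017876
```

```bash
python3 -m handwheel '[[0.65,0,0,0.6,0,0,0],[0.65,0,0,1.2,0,0,0],[0.65,0,0,1.8,0,0,0],[0.65,0,0,2.4,0,0,0],[0.65,0,0,2.5,0,0,0],[0.65,0,0,2.5,0,0,0]]' >/dev/null; python3 st.py
python3 -m handwheel '[[0.65,0,0,0.3,0,0,0],[0.65,0,0,0.6,0,0,0],[0.65,0,0,0.6,0,0,0],[0.65,0,0,0.6,0,0,0]]'>/dev/null; python3 st.py
```

```text
t 11.15 pos [635.2  13.3 380.7] thin flat n,t,z [-1.34, 0.11, -63.04] butt n -1.57
F n,t,z 1.05 0.15 -1.18 M n,t,z 0.063 0.243 0.004 grip 0.4135196809095625
t 11.48 pos [635.5  13.3 375.9] thin flat n,t,z [-1.24, 0.95, -67.86] butt n -1.5
F n,t,z -0.18 -0.25 -0.78 M n,t,z 0.022 0.104 -0.023 grip 0.4158050149586289
```

```bash
python3 -m handwheel '[[0.65,0,0,0.2,0,0,0],[0.65,0,0,0.4,0,0,0],[0.65,0,0,0.4,0,0,0],[0.65,0,0,0.4,0,0,0]]' >/dev/null; python3 st.py
python3 -m handwheel '[[0.65,0,0,0.15,0,0,0],[0.65,0,0,0.3,0,0,0],[0.65,0,0,0.3,0,0,0]]'>/dev/null; python3 st.py
```

```text
t 11.82 pos [635.5  13.4 371.9] thin flat n,t,z [-1.17, 0.93, -71.88] butt n -1.43
F n,t,z -0.43 -0.74 0.12 M n,t,z 0.045 0.052 -0.054 grip 0.4077975437809869
t 12.07 pos [635.5  13.4 368.7] thin flat n,t,z [-1.16, 0.89, -75.1] butt n -1.42
F n,t,z -0.78 0.24 0.53 M n,t,z 0.024 0.005 0.006 grip 0.4134067871406912
```

```bash
python3 -m handwheel '[[0.65,-0.02,0,0.1,0,0,0],[0.65,-0.02,0,0.2,0,0,0],[0.65,-0.02,0,0.2,0,0,0]]' >/dev/null; python3 st.py
python3 -m handwheel '[[0.65,0,0,0.1,0,0,0],[0.65,0,0,0.2,0,0,0],[0.65,0,0,0.2,0,0,0]]'>/dev/null; python3 st.py
```

```text
t 12.32 pos [635.5  13.3 366.9] thin flat n,t,z [-1.24, 1.05, -76.87] butt n -1.52
F n,t,z -0.28 0.56 -1.71 M n,t,z -0.029 0.1 0.01 grip 0.4145676147054733
t 12.57 pos [635.6  13.3 365.2] thin flat n,t,z [-1.2, 1.34, -78.54] butt n -1.49
F n,t,z -0.04 -0.18 0.76 M n,t,z -0.16 0.018 -0.016 grip 0.41600679788588535
```

```bash
python3 -m handwheel '[[0.65,-0.01,0,0.1,0,0,0],[0.65,-0.01,0,0.2,0,0,0],[0.65,-0.01,0,0.2,0,0,0]]' >/dev/null; python3 st.py
python3 -m handwheel '[[0.65,0,0,0.1,0,0,0],[0.65,0,0,0.2,0,0,0],[0.65,0,0,0.2,0,0,0]]'>/dev/null; python3 st.py
```

```text
t 12.82 pos [635.7  13.2 363.7] thin flat n,t,z [-1.2, 1.61, -80.12] butt n -1.51
F n,t,z -0.56 0.94 3.93 M n,t,z -0.059 0.027 -0.041 grip 0.4113359874520788
t 13.07 pos [635.8  13.2 362.2] thin flat n,t,z [-1.22, 1.9, -81.62] butt n -1.53
F n,t,z -0.18 0.5 6.5 M n,t,z 0.103 -0.035 -0.025 grip 0.41354571615757224
```

```bash
python3 -m handwheel '[[0.65,-0.01,0,0.1,0,0,0],[0.65,-0.01,0,0.2,0,0,0],[0.65,-0.01,0,0.2,0,0,0]]' >/dev/null; python3 st.py
```

```text
t 13.32 pos [635.9  13.1 360.9] thin flat n,t,z [-1.16, 2.27, -82.91] butt n -1.51
F n,t,z -0.12 -0.88 9.6 M n,t,z 0.233 -0.043 -0.019 grip 0.41624341062602854
```

```bash
python3 -m handwheel '[[0.65,0,0,0.08,0,0,0],[0.65,0,0,0.16,0,0,0],[0.65,0,0,0.16,0,0,0],[0.65,0,0,0.16,0,0,0]]' >/dev/null; python3 st.py
```

```text
t 13.65 pos [636.   13.1 359.8] thin flat n,t,z [-1.16, 2.57, -83.94] butt n -1.51
F n,t,z -0.88 -1.66 11.49 M n,t,z 0.421 -0.126 -0.021 grip 0.41459635278841867
```

```bash
python3 -m handwheel '[[0.65,0,0,0,0,0,0],[0.65,0,0,0,0,0,0]]' >/dev/null; python3 st.py; python3 snap.py wI; python3 -c "
from snap import snap; snap('sI','scene',(150,60,330,280),2.7)"
```

```text
t 13.82 pos [636.   13.1 359.9] thin flat n,t,z [-1.16, 2.6, -83.89] butt n -1.51
F n,t,z -0.3 -1.98 11.12 M n,t,z 0.333 -0.145 -0.016 grip 0.41545819721083344
```

View pics/wI.png

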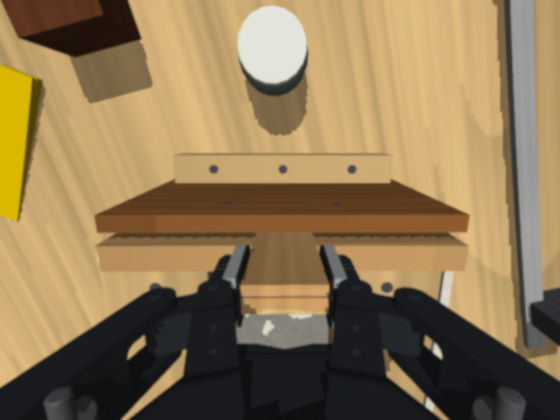

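View pics/sI.png

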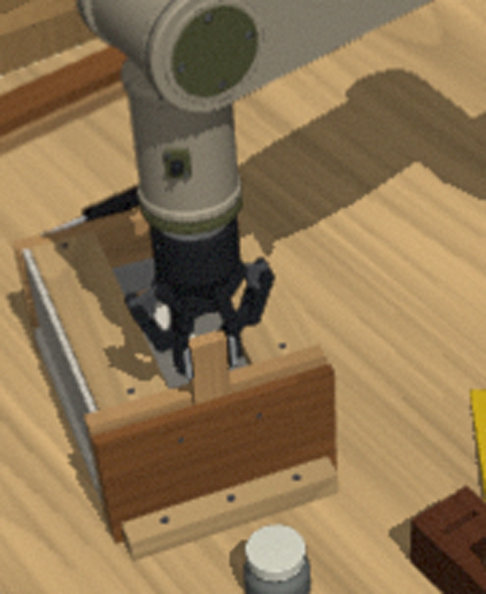

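```bash
python3 -m handwheel '[[0.5,0,0,0,0,0,0],[0.4,0,0,0,0,0,0],[0.3,0,0,0,0,0,0],[0.2,0,0,0,0,0,0],[0.2,0,0,0,0,0,0],[0.2,0,0,0,0,0,0]]'; python3 st.py; python3 snap.py wJ
```

```text
time_s: 14.42
position: [635.4, 13.2, 357.1]
orientation: [0.789, 0.614, 0.006, -0.004]
contact_force: [-0.5, 0.1, 0.3]
grip_width: 0.8
t 14.42 pos [635.4  13.2 357.1] thin flat n,t,z [-1.31, 0.85, -86.65] butt n -1.58
F n,t,z 0.01 -0.48 0.26 M n,t,z 0.001 0.049 -0.011 grip 0.7999128211802914
```

View pics/wJ.png

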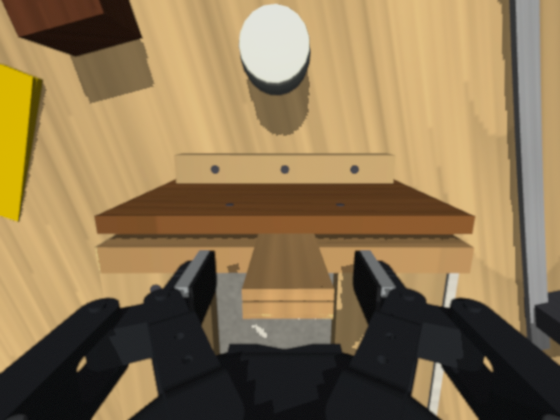

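```bash
python3 -m handwheel '[[0.2,0,0,-1,0,0,0],[0.2,0,0,-3,0,0,0],[0.2,0,0,-6,0,0,0],[0.2,0,0,-10,0,0,0],[0.2,-4,0,-14,0,0,0],[0.2,-8,0,-14,0,0,0],[0.2,-8,0,-14,0,0,0],[0.2,-8,0,-14,0,0,0]]'; python3 snap.py wK; python3 -c "
from snap import snap; snap('sK','scene',(150,60,330,280),2.7)
snap('tK','top',(180,120,400,240),3.6)"
```

```text
time_s: 15.13
position: [614.5, -69.0, 498.9]
orientation: [0.791, 0.612, 0.007, -0.002]
contact_force: [-1.2, 0.2, -1.0]
grip_width: 0.8
```

View pics/wK.png

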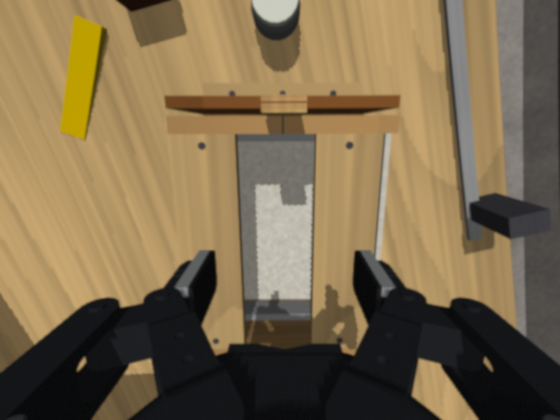

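View pics/sK.png

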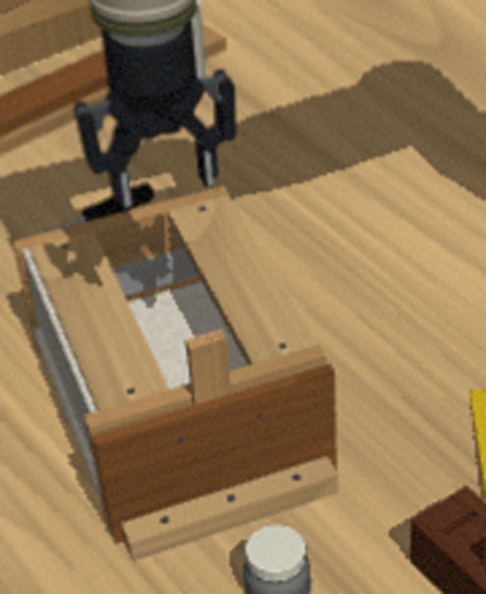

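```bash
python3 - <<'E'
import pickle,cv2
for k,(a,b,c,d) in {"wK":(240,80,330,145)}.items():
    im=pickle.load(open(f"pics/{k}.pkl","rb"))[1]
    cv2.imwrite(f"pics/{k}c.png",cv2.resize(im[b:d,a:c],None,fx=8,fy=8,interpolation=cv2.INTER_CUBIC))
E
```

```text
(no output)
```

View pics/wKc.png

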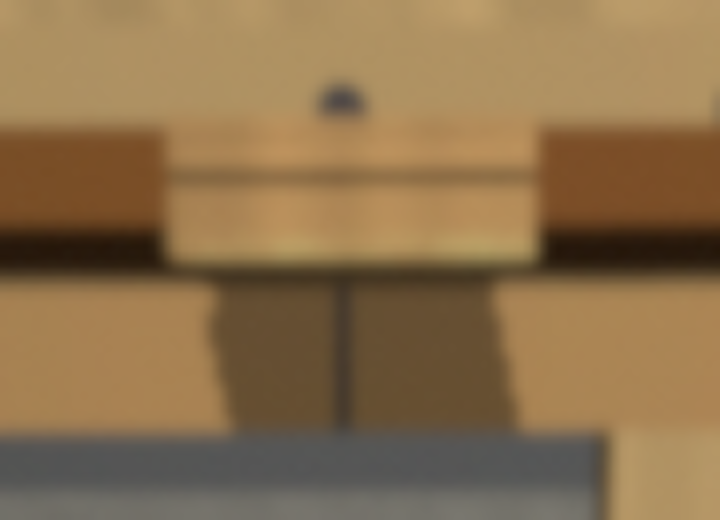

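View pics/tK.png

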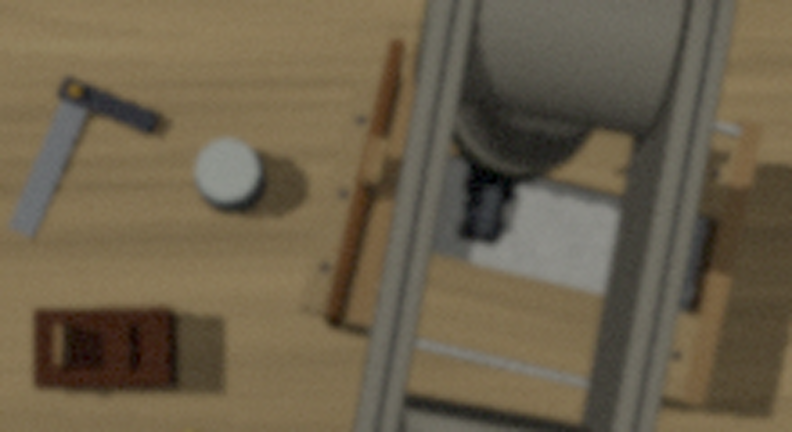

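```bash
python3 - <<'E'
from h import *; import pickle
m=pickle.load(open("pics/wK.pkl","rb"))[0]
n=np.array([.2465,.9691,0]);t=np.array([.9691,-.2465,0]);e=np.array([635.5,10.,150])
f=lambda u,v:(240+u/8-.44,80+v/8-.44)
a=onplane(m,[f(343,278)],150)[0]; b=onplane(m,[f(166,264),f(541,265)],226); c=onplane(m,[f(166,122),f(541,122)],226)
for P in (a,*b,*c): print(P.round(1),((P-e)@n).round(2),((P-e)@t).round(2))
print("width",np.linalg.norm(b[1]-b[0]))
E
```

```text
[635.4  10.6 150. ] 0.59 -0.25
[618.3  13.2 226. ] -1.11 -17.45
[653.8   4.  226. ] -1.34 19.17
[621.8  25.7 226. ] 11.84 -17.11
[656.8  16.7 226. ] 11.72 18.95
width 36.62389255287355
```

```bash
python3 - <<'E'
from station import r
q=r.get_obs(); print(q["time_s"],q["contact_force"].round(1),abs(q["joint_vel"]).max())
print(r.finish_job())
E
```

```text
15.2833 [ 0.5  0.2 -0.5] 0.016465483816809717
the job is handed in; nothing more can be done
None
```

The shim stands snug in the gap at the middle of the cabinet's side, released, and the job is handed in at about 15.3 s. No verdict came back.

I gripped the shim across its width near the butt and lifted it out of the block. I started its thin end in the gap, felt the panel and then the cabinet face, and pushed down with the flat face on the cabinet. I stopped at about 11.3 N of drag with almost no sideways load, then opened the gripper and backed off.

**Last checks:**
- **Position:** the thin end is about 84 mm below the cabinet's top edge and the butt about 76 mm above it. The shim is within 1 mm of the pencil line, and the robot touches nothing.
- **Squeeze:** I did not measure this directly. The push force and the depth past first contact suggest roughly 10–12 N.
- **Other things on the bench:** the packer, square and jar sit where they were in the last top view. The arm hid the screwdriver there, but part of it shows in the last scene picture and the arm never reached down near it.

**Checks that disagreed:**
- **Gap width:** the picture gave 6.6 mm and the feel about 7.3 mm. I went by feel.
- **Edge position:** the camera and the touch differed by 1–2 mm on where the cabinet edge is.
- **Lean:** the last wrist picture suggests the shim leans about 1.4° towards the cabinet, while the arm's own pose says about 0.1°. Both are well within the 0.15 rad allowed.

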